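Find the pitch of a leadscrew stud with comb leaves

TASK

On the three-groove V-block, first push the threaded stud in the groove beside the flat ledge along until its end is against the stop plate. Then find the comb leaf that fits its thread: lay leaves one at a time on the ledge, slide them teeth first into the thread, and leave the one that goes fully home lying there meshed. The other two must end flat on their rack board; leave the spare studs and the clutter alone.

Things in the scene. Friction and masses are not known exactly. Their poses are not given: they have to be found in the camera images.
- gauge: fixed grey cast V-block, 235 x 150 x 68 mm. Origin: on the bench below the home point. Three grooves run along its y: the working one (stud axis at x = 0, 50 mm above the bench) and spares at x = +50 and +100 mm. They end at y = -62 mm, where studs stick out over the open bench, to be pushed in +y by the end face. The steep far flanks hold a stud against 20 N sideways towards +x.
- groove_home (a point): gauge x = 0, y = 0, 50 mm above the bench, axes as the gauge: where the working stud's mid-point is once it is against the stop. A fully seated leaf is square to the stud with its middle tooth at y = 0 and tooth tips 11 mm short (-x) of this point, so its tab point is at gauge x = -58.5 mm, 90 mm above the bench. A wrong leaf stops about 6 mm sooner.
- ledge (a point): centre of the flat ledge beside the working groove, on its top surface, 45 mm above the bench: it spans gauge x = -105 to -24 mm and y = -62 to +65 mm. A leaf lying on it with its teeth towards +x has them at the height of the stud's axis.
- stop_face (a point): on the face of the stop plate at the +y end of the working groove, at stud axis height: gauge x = 0, y = +75 mm. The plate's top is 68 mm above the bench. The working stud slides along its groove with 5 to 18 N of push; the rise beyond that tells that it has reached the stop.
- stud_a_mid (a point): hollow steel stud, 36 mm diameter, 150 mm long, 0.4-0.7 kg, lying along gauge y in one of its grooves: plain 24 mm ends, between them a coarse thread of grooves 7 mm deep. Point: on its axis at mid-length, where a groove is always centred. Pitch 12, 15 or 18 mm, different on each stud; which stud is in the working groove varies. There it starts 18-45 mm short of home (-y); spares lie at the stop.
- stud_b_mid (a point): hollow steel stud, 36 mm diameter, 150 mm long, 0.4-0.7 kg, lying along gauge y in one of its grooves: plain 24 mm ends, between them a coarse thread of grooves 7 mm deep. Point: on its axis at mid-length, where a groove is always centred. Pitch 12, 15 or 18 mm, different on each stud; which stud is in the working groove varies. There it starts 18-45 mm short of home (-y); spares lie at the stop.
- stud_c_mid (a point): hollow steel stud, 36 mm diameter, 150 mm long, 0.4-0.7 kg, lying along gauge y in one of its grooves: plain 24 mm ends, between them a coarse thread of grooves 7 mm deep. Point: on its axis at mid-length, where a groove is always centred. Pitch 12, 15 or 18 mm, different on each stud; which stud is in the working groove varies. There it starts 18-45 mm short of home (-y); spares lie at the stop.
- leaf_p_tab (a point): bare metal comb leaf, 0.22 kg, flat on the rack: plate 60 (x) x 100 (y) x 10 mm; 7.5 mm teeth on its +x edge, one at mid-edge; pitch 12, 15 or 18 mm, different on each, found by looking or trying. Upright grip tab 10 mm thick (x), 40 long (y), top 65 mm above the underside. Point: tab's middle, 45 mm above the underside, 47.5 mm behind (-x of) the tooth tips, level in y with the middle tooth.
- leaf_q_tab (a point): bare metal comb leaf, 0.22 kg, flat on the rack: plate 60 (x) x 100 (y) x 10 mm; 7.5 mm teeth on its +x edge, one at mid-edge; pitch 12, 15 or 18 mm, different on each, found by looking or trying. Upright grip tab 10 mm thick (x), 40 long (y), top 65 mm above the underside. Point: tab's middle, 45 mm above the underside, 47.5 mm behind (-x of) the tooth tips, level in y with the middle tooth.
- leaf_r_tab (a point): bare metal comb leaf, 0.22 kg, flat on the rack: plate 60 (x) x 100 (y) x 10 mm; 7.5 mm teeth on its +x edge, one at mid-edge; pitch 12, 15 or 18 mm, different on each, found by looking or trying. Upright grip tab 10 mm thick (x), 40 long (y), top 65 mm above the underside. Point: tab's middle, 45 mm above the underside, 47.5 mm behind (-x of) the tooth tips, level in y with the middle tooth.
- rack: fixed plywood board 270 mm (x) by 200 mm (y), 8 mm thick, on which the three leaves lie in a row along its x, about 82 mm apart, in any order, teeth towards +x; a screwdriver lies along its -y edge. Origin: centre of its underside.
- driver: bystander, not to be disturbed: screwdriver 190 mm long lying on the rack board, along the board's x. Origin: its underside's centre.
- collar: bystander, not to be disturbed: steel shaft collar 60 mm diameter, 22 mm high. Origin: its underside's centre.
- cone: bystander, not to be disturbed: pointed cap 36 mm wide, 70 mm tall. Origin: its underside's centre.
- cup: bystander, not to be disturbed: steel cup 80 mm diameter, 90 mm tall. Origin: its underside's centre.
Not all that is in view belongs to the job. Leave any green or yellow look-alike of the part that bears leaf_r_tab alone.

How it is judged:
On the way, in this order (a step that is already met when the one before it is completed fails the run):
1. the stud in the working groove is against the stop (((x of stud_a_mid in the frame of gauge between -0.004 and 0.004 m and y of stud_a_mid in the frame of gauge between -0.003 and 0.003 m and z of stud_a_mid in the frame of gauge between 0.047 and 0.053 m) or (x of stud_b_mid in the frame of gauge between -0.004 and 0.004 m and y of stud_b_mid in the frame of gauge between -0.003 and 0.003 m and z of stud_b_mid in the frame of gauge between 0.047 and 0.053 m) or (x of stud_c_mid in the frame of gauge between -0.004 and 0.004 m and y of stud_c_mid in the frame of gauge between -0.003 and 0.003 m and z of stud_c_mid in the frame of gauge between 0.047 and 0.053 m))), for 0.2 s.
2. the leaf of the right pitch is fully meshed with that stud, which is still home ((((x of stud_a_mid in the frame of gauge between -0.004 and 0.004 m and y of stud_a_mid in the frame of gauge between -0.003 and 0.003 m and z of stud_a_mid in the frame of gauge between 0.047 and 0.053 m) and (x of leaf_r_tab in the frame of gauge between -0.061 and -0.0555 m and y of leaf_r_tab in the frame of gauge between -0.005 and 0.005 m and z of leaf_r_tab in the frame of gauge between 0.086 and 0.095 m and angle between the x axis of leaf_r_tab and the x axis of gauge, either way round below 0.06 rad and angle between leaf_r_tab's own z axis and vertical below 0.08 rad)) or ((x of stud_b_mid in the frame of gauge between -0.004 and 0.004 m and y of stud_b_mid in the frame of gauge between -0.003 and 0.003 m and z of stud_b_mid in the frame of gauge between 0.047 and 0.053 m) and (x of leaf_p_tab in the frame of gauge between -0.061 and -0.0555 m and y of leaf_p_tab in the frame of gauge between -0.005 and 0.005 m and z of leaf_p_tab in the frame of gauge between 0.086 and 0.095 m and angle between the x axis of leaf_p_tab and the x axis of gauge, either way round below 0.06 rad and angle between leaf_p_tab's own z axis and vertical below 0.08 rad)) or ((x of stud_c_mid in the frame of gauge between -0.004 and 0.004 m and y of stud_c_mid in the frame of gauge between -0.003 and 0.003 m and z of stud_c_mid in the frame of gauge between 0.047 and 0.053 m) and (x of leaf_q_tab in the frame of gauge between -0.061 and -0.0555 m and y of leaf_q_tab in the frame of gauge between -0.005 and 0.005 m and z of leaf_q_tab in the frame of gauge between 0.086 and 0.095 m and angle between the x axis of leaf_q_tab and the x axis of gauge, either way round below 0.06 rad and angle between leaf_q_tab's own z axis and vertical below 0.08 rad)))), for 0.2 s.
At the end, for the whole second after the job is handed in: The working stud is within 3 mm of home at the stop; the leaf of its pitch lies flat on the ledge within 2.5 mm of fully home (5 mm along the stud, 0.06 rad of square); the other two leaves lie flat, tabs over the rack board; spare studs moved less than 6 mm ((((x of stud_a_mid in the frame of gauge between -0.004 and 0.004 m and y of stud_a_mid in the frame of gauge between -0.003 and 0.003 m and z of stud_a_mid in the frame of gauge between 0.047 and 0.053 m) and (x of leaf_r_tab in the frame of gauge between -0.061 and -0.0555 m and y of leaf_r_tab in the frame of gauge between -0.005 and 0.005 m and z of leaf_r_tab in the frame of gauge between 0.086 and 0.095 m and angle between the x axis of leaf_r_tab and the x axis of gauge, either way round below 0.06 rad and angle between leaf_r_tab's own z axis and vertical below 0.08 rad) and (x of leaf_p_tab in the frame of rack between -0.135 and 0.135 m and y of leaf_p_tab in the frame of rack between -0.1 and 0.1 m and z of leaf_p_tab in the frame of rack between 0.049 and 0.057 m and angle between leaf_p_tab's own z axis and vertical below 0.1 rad) and (x of leaf_q_tab in the frame of rack between -0.135 and 0.135 m and y of leaf_q_tab in the frame of rack between -0.1 and 0.1 m and z of leaf_q_tab in the frame of rack between 0.049 and 0.057 m and angle between leaf_q_tab's own z axis and vertical below 0.1 rad)) or ((x of stud_b_mid in the frame of gauge between -0.004 and 0.004 m and y of stud_b_mid in the frame of gauge between -0.003 and 0.003 m and z of stud_b_mid in the frame of gauge between 0.047 and 0.053 m) and (x of leaf_p_tab in the frame of gauge between -0.061 and -0.0555 m and y of leaf_p_tab in the frame of gauge between -0.005 and 0.005 m and z of leaf_p_tab in the frame of gauge between 0.086 and 0.095 m and angle between the x axis of leaf_p_tab and the x axis of gauge, either way round below 0.06 rad and angle between leaf_p_tab's own z axis and vertical below 0.08 rad) and (x of leaf_q_tab in the frame of rack between -0.135 and 0.135 m and y of leaf_q_tab in the frame of rack between -0.1 and 0.1 m and z of leaf_q_tab in the frame of rack between 0.049 and 0.057 m and angle between leaf_q_tab's own z axis and vertical below 0.1 rad) and (x of leaf_r_tab in the frame of rack between -0.135 and 0.135 m and y of leaf_r_tab in the frame of rack between -0.1 and 0.1 m and z of leaf_r_tab in the frame of rack between 0.049 and 0.057 m and angle between leaf_r_tab's own z axis and vertical below 0.1 rad)) or ((x of stud_c_mid in the frame of gauge between -0.004 and 0.004 m and y of stud_c_mid in the frame of gauge between -0.003 and 0.003 m and z of stud_c_mid in the frame of gauge between 0.047 and 0.053 m) and (x of leaf_q_tab in the frame of gauge between -0.061 and -0.0555 m and y of leaf_q_tab in the frame of gauge between -0.005 and 0.005 m and z of leaf_q_tab in the frame of gauge between 0.086 and 0.095 m and angle between the x axis of leaf_q_tab and the x axis of gauge, either way round below 0.06 rad and angle between leaf_q_tab's own z axis and vertical below 0.08 rad) and (x of leaf_p_tab in the frame of rack between -0.135 and 0.135 m and y of leaf_p_tab in the frame of rack between -0.1 and 0.1 m and z of leaf_p_tab in the frame of rack between 0.049 and 0.057 m and angle between leaf_p_tab's own z axis and vertical below 0.1 rad) and (x of leaf_r_tab in the frame of rack between -0.135 and 0.135 m and y of leaf_r_tab in the frame of rack between -0.1 and 0.1 m and z of leaf_r_tab in the frame of rack between 0.049 and 0.057 m and angle between leaf_r_tab's own z axis and vertical below 0.1 rad))) and ((x of stud_a_mid in the frame of gauge between -0.004 and 0.004 m and y of stud_a_mid in the frame of gauge between -0.003 and 0.003 m and z of stud_a_mid in the frame of gauge between 0.047 and 0.053 m) or distance of stud_a_mid from where it was at the start of the episode below 0.006 m) and ((x of stud_b_mid in the frame of gauge between -0.004 and 0.004 m and y of stud_b_mid in the frame of gauge between -0.003 and 0.003 m and z of stud_b_mid in the frame of gauge between 0.047 and 0.053 m) or distance of stud_b_mid from where it was at the start of the episode below 0.006 m) and ((x of stud_c_mid in the frame of gauge between -0.004 and 0.004 m and y of stud_c_mid in the frame of gauge between -0.003 and 0.003 m and z of stud_c_mid in the frame of gauge between 0.047 and 0.053 m) or distance of stud_c_mid from where it was at the start of the episode below 0.006 m)); the robot touches nothing.
It fails at once if a bystander is moved by more than 30 mm (distance of any of driver, collar, cone, cup from where it was at the start of the episode above 0.03 m).
It also fails if it takes over 72 s, if anything falls off the work surface, if the arm or the gripper's body presses on something with over 40 N, if the wrist force passes 120 N, or if a joint passes its speed limit or range.

ROBOT

A 7-joint arm with a two-finger parallel gripper is mounted at the origin on the work surface. World frame = base frame: x ahead of the robot, y to its left, z up, the work surface at z = 0. Lengths are in m, angles in rad, forces in N, time in s.
With the tool pointing down it reaches from about 0.425 to 0.825 m from the base axis. Payload 3.6 kg.
Tool frame: the origin (TCP) lies at the very end of the fingers, on their centre line; the grasp point (between the pads) lies behind it (r.pinch_z is the y of the grasp point in the tool frame, in m); y points along the fingers, z is the direction in which the jaws open and shut, and the axes are right-handed (so a half turn about y gives the same grasp; the last joint's range is limited). The gripper opens to 93 mm and grips with 3 to 60 N. Pads are 15 mm wide; open, the fingers measure 128 mm over their backs; the gripper's body (75 mm by 188 mm) begins 65 mm behind the grasp point.
Start: joints at [-1.321, 0.615, -0.013, 1.423, 0.008, 1.103, -0.04], TCP at [0.177, 0.625, 0.219] pointing down, gripper open.
Joint ranges: [-3.12, 3.12], [-0.3, 2.06], [-1.34, 1.32], [0.26, 2.42], [-1.36, 4.5], [0.01, 1.98], [-2.84, 2.84]. Speed limits (rad/s): [2.79, 2.79, 3.14, 3.14, 3.14, 3.14, 3.14].

INTERFACE

Orientations are given as a unit quaternion [x, y, z, w].
In Python, from bench import r gives the robot as it stands.
- The arm moves only by the tool drive_tool, never from a script. Its argument "increments" is a list of rows, each an object with "angular": the turn, a rotation vector about the tool's x, y, z as a fraction of full scale, a list of three; "translation": the shift along the tool's x, y, z as a fraction of full scale, a list of three; "fingers": the opening, from 0 (shut) to 1 (fully open). In form: [{"angular": [rx, ry, rz], "translation": [tx, ty, tz], "fingers": fingers}, ...]. A call has 1 to 20 rows; each row shifts and turns the commanded pose from where the row before left it, along the tool's axes as they then stand; what a row does not reach is not made up. Full scale, the value 1, is 0.3 m for a shift and 30 degrees for a turn. A row lasts 1/10 s, in which the tool goes at most 50 mm and 8.59 degrees, less where a joint would pass 70% of its speed; a pose out of reach is approached as far as the arm can. A call with a number of a shift or a turn outside -1 to 1 is refused whole. A call with a gripper value outside its range is refused whole. The fingers move at their own pace and stop on an object; the grip force is fixed at half the most. Time passes only in rows, so rows that do not move let the fingers close. It gives the time, the measured TCP pose, the force and the opening at its end, in the units of the state.
- r.sense(): the state, without advancing time (a new reading comes with each control period).
- r.camera(name): name is "scene" or "top" or "wrist"; returns a dict with "frame" (420x560x3 uint8, red, green, blue), "K" (3x3 intrinsics, pixels), "position" and "attitude" of the camera in the world. Camera axes: x right, y up, looking along -z (the intrinsics and any distortion apply to the point x, -y, -z); pixel columns grow to the right and rows downward; lengths in m; the calibration is good to about 2 mm. A picture is of the moment at which its call begins. There is no depth.
- r.close_job(): hands the job in, once; it reports no verdict.
Trained networks look in the newest picture that a camera, given by its name, has taken for a name from the list of things; names that differ only in an ending like _2 or _b are one class to them, and where a whole thing is asked for, a point or a joint stands for the part that bears it (a point fixed in the world has none). Each returns a list of dicts, best first, with "confidence" (0 to 1); they miss things now and then, are a little off and sometimes report something else, mostly with a low value. They report only what shows in the picture. A call takes as long as a camera call. They do not tell look-alikes from the thing itself.
- r.spot_in(camera, label): "xyz" ([x, y, z] in m, in world coordinates, good to about 4 mm: the middle of the surface that is visible of it).
- r.pinpoint(camera, label): "xyz" ([x, y, z] in m, in world coordinates, good to about 4 mm: a listed point, or the origin of a listed thing).
The state is a dict: "t": time; "joint_positions": joint angles; "qvel": joint speeds; "effort": joint torques, N m; "position": TCP position; "eef_rot": TCP orientation; "contact_force": force on the tool from outside, world axes, zero at the start; "torque": the same for the moment, N m; "grip_width": opening from 0.0 (shut) to 1.0 (fully open).
Only numpy, scipy, OpenCV 4.12 (cv2) and the standard library are available. Lean on these libraries where they do the work, as an engineer would, in place of code of your own. Each camera call takes 0.05 s, during which the arm holds its last target. There are 200 camera calls.

## Working session

There is one attempt and no reset: what is moved stays moved. The work goes in short steps, Python scripts to look and compute and a tool call to move; the robot and the scene stay as the last step left them, time stands still between calls to the robot, and variables do not carry over. Pictures are saved under pics/ and viewed, about 8 in all and at most 12, crops included, and the job is handed in when it is done.

Besides the shell and the picture viewer there is one more tool, called after "Request:" as name(argument=value, ...), one argument or row to a line, values as JSON. drive_tool: Moves the arm, as the interface text tells. Shift numbers are shares of 0.3 m and turn numbers shares of 30 degrees, none past 1 either way. Its arguments: {"type":"object","properties":{"increments":{"type":"array"}},"required":["increments"]}

```bash
mkdir -p pics; cat > h.py <<'E'
from bench import r
import numpy as np, cv2
from scipy.spatial.transform import Rotation as R
def save(im,n,s=1.0): cv2.imwrite('pics/'+n+'.png',cv2.resize(im[:,:,::-1],None,fx=s,fy=s,interpolation=cv2.INTER_CUBIC))
def proj(c,p):
    q=R.from_quat(c['attitude']).inv().apply(np.atleast_2d(p)-c['position']); q=q*[1,-1,-1]
    u=q@np.array(c['K']).T; return u[:,:2]/u[:,2:]
def ray(c,uv,z):
    d=np.linalg.inv(c['K'])@[uv[0],uv[1],1]; d=R.from_quat(c['attitude']).apply(d*[1,-1,-1])
    o=np.array(c['position']); return o+d*(z-o[2])/d[2]
E
python3 - <<'E'
from h import *
print({k:np.round(v,3) for k,v in r.sense().items()}, r.pinch_z)
for n in ['top','scene']:
    c=r.camera(n); save(c['frame'],n+'0',1.4); print(n,np.round(c['position'],3),np.round(c['attitude'],3),np.round(c['K'],1).tolist())
    for l in ['gauge','groove_home','ledge','stop_face','rack','stud_a_mid','stud_b_mid','stud_c_mid','leaf_p_tab','leaf_q_tab','leaf_r_tab','driver','collar','cone','cup']:
        print(l,[(np.round(d['xyz'],3).tolist(),round(d['confidence'],2),proj(c,d['xyz']).round().tolist()[0]) for d in r.pinpoint(n,l)[:4]])
E
```

```text
{'t': np.float64(0.0), 'joint_positions': array([-1.321,  0.616, -0.013,  1.425,  0.008,  1.103, -0.04 ]), 'qvel': array([-0.   ,  0.001, -0.   , -0.   ,  0.   , -0.001,  0.   ]), 'effort': array([-0.0000e+00, -4.5893e+01,  2.0900e-01, -1.6575e+01, -6.1000e-02,
        2.0000e-02,  0.0000e+00]), 'position': array([0.177, 0.625, 0.217]), 'eef_rot': array([ 0.701, -0.097,  0.097, -0.7  ]), 'contact_force': array([-0.31 , -0.723, -0.347]), 'torque': array([ 0.   ,  0.029, -0.012]), 'grip_width': np.float64(1.003)} -0.0188
top [0.438 0.022 1.396] [-0.012  0.026  0.709 -0.705] [[485.8, 0.0, 282.2], [0.0, 485.8, 201.7], [0.0, 0.0, 1.0]]
gauge [([0.581, 0.15, 0.001], 0.67, [228.0, 178.0]), ([0.622, 0.145, 0.054], 0.6, [227.0, 161.0]), ([0.624, -0.242, 0.053], 0.37, [367.0, 160.0])]
groove_home [([0.574, 0.152, 0.046], 0.57, [225.0, 179.0]), ([0.678, 0.136, 0.05], 0.34, [231.0, 142.0])]
ledge [([0.512, 0.166, 0.044], 0.74, [220.0, 201.0]), ([0.678, 0.136, 0.049], 0.31, [231.0, 142.0])]
stop_face []
rack [([0.554, -0.28, -0.001], 0.74, [376.0, 187.0])]
stud_a_mid [([0.571, 0.127, 0.05], 0.85,
[... 1586 characters left out ...]
0.2, [282.0, 260.0])]
leaf_p_tab [([0.463, -0.245, 0.051], 0.6, [254.0, 157.0])]
leaf_q_tab [([0.622, -0.239, 0.054], 0.59, [208.0, 173.0]), ([0.592, 0.223, 0.048], 0.28, [291.0, 282.0]), ([0.732, -0.044, -0.002], 0.2, [200.0, 242.0])]
leaf_r_tab [([0.552, -0.474, 0.046], 0.97, [201.0, 128.0]), ([0.542, -0.25, 0.052], 0.85, [231.0, 164.0]), ([0.299, -0.262, 0.046], 0.84, [296.0, 140.0])]
driver [([0.561, -0.351, 0.008], 0.7, [214.0, 158.0]), ([0.677, 0.136, 0.052], 0.47, [245.0, 269.0])]
collar [([0.564, -0.348, 0.01], 0.18, [213.0, 158.0])]
cone [([0.731, -0.044, -0.001], 0.61, [201.0, 242.0]), ([0.62, -0.238, 0.051], 0.25, [209.0, 174.0])]
cup [([0.458, 0.466, 0.001], 0.8, [392.0, 348.0])]
```

View images.

View pics/top0.png

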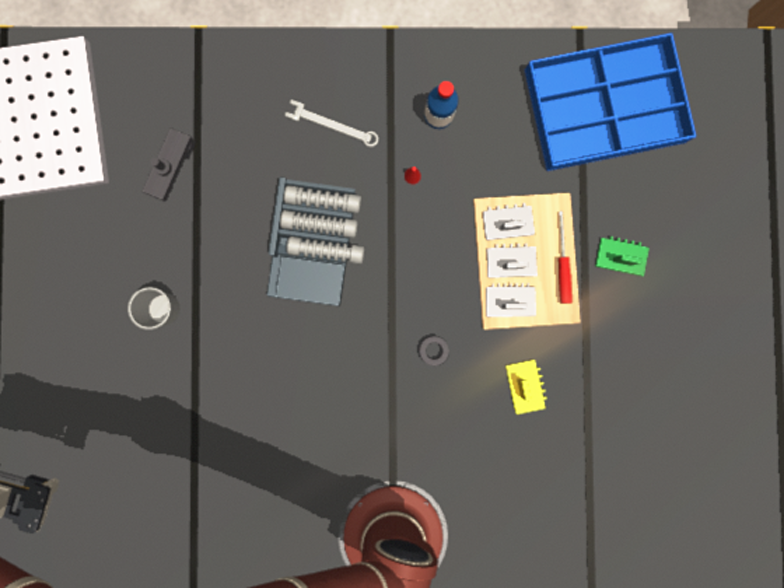

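View pics/scene0.png

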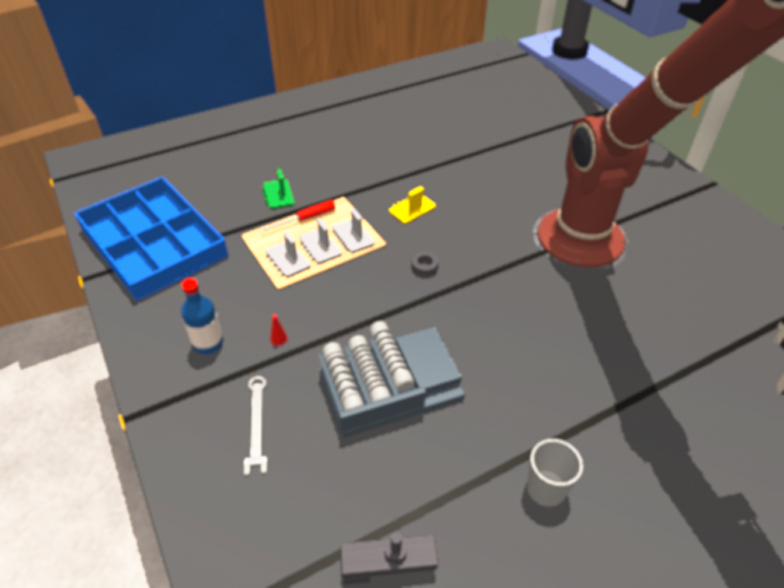

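```bash
python3 - <<'E'
from h import *
s=r.sense(); M=R.from_quat(s['eef_rot']).as_matrix(); print(M.round(3))
c=r.camera('wrist'); Mc=R.from_quat(c['attitude']).as_matrix()
print('cam in tool',(M.T@(np.array(c['position'])-s['position'])).round(4)); print((M.T@Mc).round(3)); print(c['K'])
E
```

```text
[[ 0.962 -0.     0.272]
 [-0.272 -0.     0.962]
 [-0.    -1.    -0.   ]]
cam in tool [-0.066  -0.1662  0.0003]
[[ 0.    -0.971 -0.238]
 [-0.     0.238 -0.971]
 [ 1.     0.    -0.   ]]
[[299.40290161   0.         281.02525136]
 [  0.         299.40290161 207.73958061]
 [  0.           0.           1.        ]]
```

Request:
drive_tool(
  increments=[
    {"angular": [0,0,0],"translation": [0.124,0.0136,-0.085],"fingers": 1},
    {"angular": [0,0,0],"translation": [0.124,0.0136,-0.085],"fingers": 1},
    {"angular": [0,0,0],"translation": [0.124,0.0136,-0.085],"fingers": 1},
    {"angular": [0,0,0],"translation": [0.124,0.0136,-0.085],"fingers": 1},
    {"angular": [0,0,0],"translation": [0.124,0.0136,-0.085],"fingers": 1},
    {"angular": [0,0,0],"translation": [0.124,0.0136,-0.085],"fingers": 1},
    {"angular": [0,0,0],"translation": [0.124,0.0136,-0.085],"fingers": 1},
    {"angular": [0,0,0],"translation": [0.124,0.0136,-0.085],"fingers": 1},
    {"angular": [0,0,0],"translation": [0.124,0.0136,-0.085],"fingers": 1},
    {"angular": [0,0,0],"translation": [0.124,0.0136,-0.085],"fingers": 1},
    {"angular": [0,0,0],"translation": [0.124,0.0136,-0.085],"fingers": 1},
    {"angular": [0,0,0],"translation": [0.124,0.0136,-0.085],"fingers": 1},
    {"angular": [0,0,0],"translation": [0.124,0.0136,-0.085],"fingers": 1},
    {"angular": [0,0,0],"translation": [0.124,0.0136,-0.085],"fingers": 1},
  ],
)

```text
t: 3.05
position: [0.5821, 0.1387, 0.1616]
eef_rot: [-0.7, 0.097, -0.097, 0.701]
contact_force: [1.3, 1.3, -0.8]
grip_width: 1.001
```

Request:
drive_tool(
  increments=[
    {"angular": [0,0.28,0],"translation": [0,0,0],"fingers": 0},
    {"angular": [0,0.28,0],"translation": [0,0,0],"fingers": 0},
    {"angular": [0,0.28,0],"translation": [0,0,0],"fingers": 0},
    {"angular": [0,0.28,0],"translation": [0,0,0],"fingers": 0},
    {"angular": [0,0.28,0],"translation": [0,0,0],"fingers": 0},
    {"angular": [0,0.28,0],"translation": [0,0,0],"fingers": 0},
    {"angular": [0,0.28,0],"translation": [0,0,0],"fingers": 0},
    {"angular": [0,0.28,0],"translation": [0,0,0],"fingers": 0},
    {"angular": [0,0.28,0],"translation": [0,0,0],"fingers": 0},
    {"angular": [0,0.28,0],"translation": [0,0,0],"fingers": 0},
    {"angular": [0,0,0],"translation": [0,0,0],"fingers": 0},
  ],
)

```text
t: 4.15
position: [0.5809, 0.1405, 0.1615]
eef_rot: [0.456, -0.541, 0.541, -0.456]
contact_force: [-0.2, 0.1, 0.0]
grip_width: 0.103
```

```bash
python3 - <<'E'
from h import *
s=r.sense(); print(s['t'],s['position'].round(4),R.from_quat(s['eef_rot']).as_matrix().round(3).tolist(),s['grip_width'])
c=r.camera('wrist'); save(c['frame'],'w1',1.4)
for l in ['gauge','groove_home','ledge','stop_face','stud_a_mid','stud_b_mid','stud_c_mid']:
    print(l,[(np.round(d['xyz'],4).tolist(),round(d['confidence'],2),(proj(c,d['xyz'])*1.4).round().tolist()[0]) for d in r.pinpoint('wrist',l)[:3]])
E
```

```text
4.15 [0.5809 0.1405 0.1615] [[-0.169, 0.0, 0.986], [-0.986, -0.0, -0.169], [0.0, -1.0, 0.0]] 0.1034822858448545
gauge [([0.578, 0.1506, -0.0047], 0.92, [388.0, 261.0])]
groove_home [([0.5757, 0.1477, 0.0526], 0.76, [385.0, 280.0]), ([0.6731, 0.1356, 0.0496], 0.65, [530.0, 272.0])]
ledge [([0.5087, 0.1612, 0.0441], 0.8, [286.0, 274.0])]
stop_face [([0.587, 0.2222, 0.0491], 0.82, [382.0, 163.0])]
stud_a_mid [([0.5753, 0.1306, 0.0456], 0.86, [389.0, 301.0])]
stud_b_mid [([0.6262, 0.1404, 0.0493], 0.98, [460.0, 277.0])]
stud_c_mid [([0.675, 0.1362, 0.0525], 0.6, [534.0, 272.0]), ([0.5876, 0.2218, 0.0473], 0.4, [383.0, 163.0])]
```

View pics/w1.png

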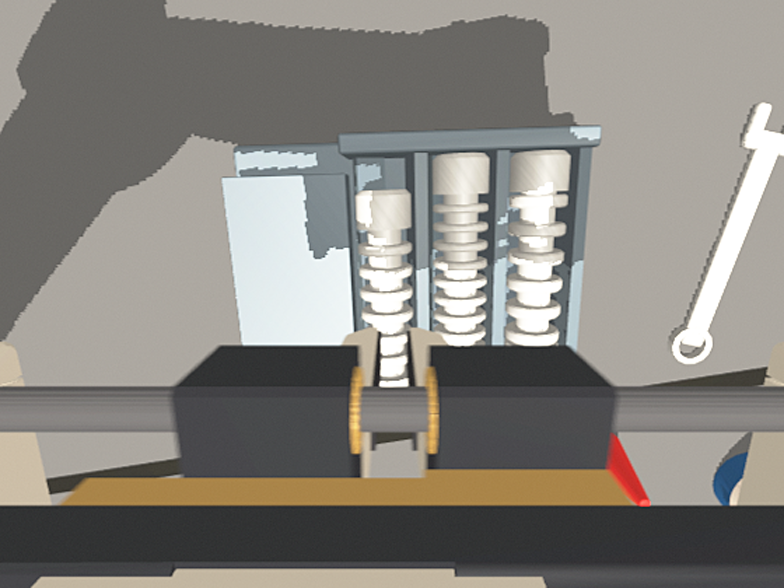

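```bash
python3 - <<'E'
from h import *
c=r.camera('wrist')
def P(u,v,z): return ray(c,(u/1.4,v/1.4),z)[:2]
A,B,C=P(222,177,.045),P(347,175,.045),P(242,345,.045)
D,E=P(340,152,.068),P(600,144,.068)
print(A,B,C,D,E)
print('yaws',[np.arctan2((q-p)[1],(q-p)[0]) for p,q in((A,B),(D,E))], np.arctan2(-(A-C)[0],(A-C)[1]))
# corner fit of gauge
t=-0.165
for yaw in(-.15,-.17,-.19):
    Rm=np.array([[np.cos(yaw),-np.sin(yaw)],[np.sin(yaw),np.cos(yaw)]]); print(yaw,A-Rm@[-.105,.065], 'stud end', P(384,190,.06))
im=cv2.cvtColor(c['frame'],cv2.COLOR_RGB2GRAY)[105:250,150:440]
save(np.dstack([cv2.createCLAHE(2,(4,4)).apply(im)]*3),'w1c',2.7)
E
```

```text
[0.48275983 0.23095759] [0.56321879 0.21836308] [0.46603556 0.11585641] [0.56400623 0.23080048] [0.71549556 0.20923417]
yaws [np.float64(-0.155273326717038), np.float64(-0.14141166038949182)] -0.14429078541379173
-0.15 [0.57686731 0.15099647] stud end [0.58560435 0.20492438]
-0.17 [0.57524937 0.14913043] stud end [0.58560435 0.20492438]
-0.19 [0.57359444 0.14729713] stud end [0.58560435 0.20492438]
```

View pics/w1c.png

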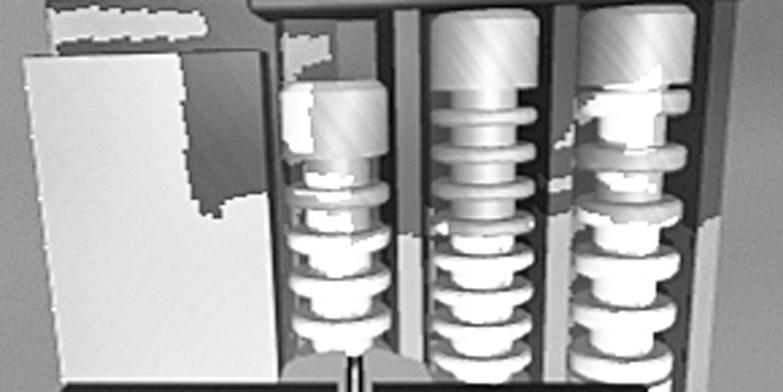

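Request:
drive_tool(
  increments=[
    {"angular": [0,-0.038,0],"translation": [0,0,0],"fingers": 0},
    {"angular": [0,0,0],"translation": [0.122,0,-0.019],"fingers": 0},
    {"angular": [0,0,0],"translation": [0.122,0,0],"fingers": 0},
    {"angular": [0,0,0],"translation": [0.122,0,0],"fingers": 0},
    {"angular": [0,0,0],"translation": [0,0.105,0],"fingers": 0},
    {"angular": [0,0,0],"translation": [0,0.105,0],"fingers": 0},
    {"angular": [0,0,0],"translation": [0,0.105,0],"fingers": 0},
    {"angular": [0,0,0],"translation": [0,0.105,0],"fingers": 0},
    {"angular": [0,0,0],"translation": [0,0,0],"fingers": 0},
    {"angular": [0,0,0],"translation": [0,0,0],"fingers": 0},
  ],
)

```text
t: 5.6
position: [0.5589, 0.0322, 0.0358]
eef_rot: [-0.461, 0.536, -0.536, 0.461]
contact_force: [-0.5, 0.2, 1.0]
grip_width: 0.008
```

Request:
drive_tool(
  increments=[
    {"angular": [0,0,0],"translation": [-0.02,0,0],"fingers": 0},
    {"angular": [0,0,0],"translation": [-0.02,0,0],"fingers": 0},
    {"angular": [0,0,0],"translation": [-0.02,0,0],"fingers": 0},
    {"angular": [0,0,0],"translation": [0,0,0],"fingers": 0},
  ],
)

```text
t: 6.0
position: [0.5623, 0.0501, 0.0367]
eef_rot: [0.461, -0.535, 0.537, -0.461]
contact_force: [-0.8, -1.6, 1.5]
grip_width: 0.005
```

Request:
drive_tool(
  increments=[
    {"angular": [0,0,0],"translation": [-0.013,0,0],"fingers": 0},
    {"angular": [0,0,0],"translation": [-0.013,0,0],"fingers": 0},
    {"angular": [0,0,0],"translation": [-0.013,0,0],"fingers": 0},
  ],
)

```text
t: 6.3
position: [0.5632, 0.0578, 0.0362]
eef_rot: [0.461, -0.536, 0.538, -0.459]
contact_force: [-0.4, -6.8, 3.1]
grip_width: -0.001
```

Request:
drive_tool(
  increments=[
    {"angular": [0,0,0],"translation": [-0.01,0,0],"fingers": 0},
    {"angular": [0,0,0],"translation": [-0.01,0,0],"fingers": 0},
  ],
)

```text
t: 6.5
position: [0.5631, 0.0586, 0.0363]
eef_rot: [0.462, -0.535, 0.54, -0.457]
contact_force: [-4.2, -17.5, 5.8]
grip_width: 0.008
```

Request:
drive_tool(
  increments=[
    {"angular": [0,0,0],"translation": [-0.01,0,0],"fingers": 0},
    {"angular": [0,0,0],"translation": [-0.01,0,0],"fingers": 0},
  ],
)

```text
t: 6.7
position: [0.5635, 0.0639, 0.0364]
eef_rot: [0.462, -0.536, 0.54, -0.456]
contact_force: [-3.7, -9.8, 6.3]
grip_width: 0.007
```

Request:
drive_tool(
  increments=[
    {"angular": [0,0,0],"translation": [-0.01,0,0],"fingers": 0},
    {"angular": [0,0,0],"translation": [-0.01,0,0],"fingers": 0},
  ],
)

```text
t: 6.9
position: [0.5642, 0.069, 0.0363]
eef_rot: [0.463, -0.535, 0.54, -0.455]
contact_force: [-4.0, -18.7, 6.4]
grip_width: 0.005
```

Request:
drive_tool(
  increments=[
    {"angular": [0,0,0],"translation": [-0.008,0,0],"fingers": 0},
    {"angular": [0,0,0],"translation": [-0.008,0,0],"fingers": 0},
  ],
)

```text
t: 7.1
position: [0.5641, 0.069, 0.0363]
eef_rot: [0.464, -0.534, 0.542, -0.453]
contact_force: [-5.6, -24.3, 7.7]
grip_width: 0.009
```

Request:
drive_tool(
  increments=[
    {"angular": [0,0,0],"translation": [-0.006,0,0],"fingers": 0},
    {"angular": [0,0,0],"translation": [-0.006,0,0],"fingers": 0},
  ],
)

```text
t: 7.3
position: [0.5641, 0.069, 0.0363]
eef_rot: [0.465, -0.534, 0.544, -0.451]
contact_force: [-7.7, -28.1, 7.9]
grip_width: 0.006
```

Request:
drive_tool(
  increments=[
    {"angular": [0,0,0],"translation": [0.06,0,0],"fingers": 0},
    {"angular": [0,0,0],"translation": [0.1,0,0],"fingers": 0},
    {"angular": [0,0,0],"translation": [0,-0.14,0],"fingers": 0},
    {"angular": [0,0,0],"translation": [0,-0.14,0],"fingers": 0},
    {"angular": [0,0,0],"translation": [0,-0.14,0],"fingers": 0},
    {"angular": [0,0,0],"translation": [0,-0.13,0],"fingers": 0.4},
    {"angular": [0,0,0],"translation": [0.15,0,0.013],"fingers": 0.4},
    {"angular": [0,0,0],"translation": [0.15,0,0.013],"fingers": 0.4},
    {"angular": [0,0,0],"translation": [0.15,0,0.013],"fingers": 0.4},
    {"angular": [0,0,0],"translation": [0.15,0,0.013],"fingers": 0.4},
    {"angular": [0,0,0],"translation": [0.15,0,0.013],"fingers": 0.4},
    {"angular": [0,0,0],"translation": [0.15,0,0.013],"fingers": 0.4},
    {"angular": [0,0,0],"translation": [0.04,0,0.013],"fingers": 0.4},
    {"angular": [0,0,0],"translation": [0,0,0],"fingers": 0.4},
  ],
)

```text
t: 8.7
position: [0.5442, -0.2445, 0.2006]
eef_rot: [0.46, -0.537, 0.538, -0.46]
contact_force: [0.0, 0.4, 0.4]
grip_width: 0.401
```

```bash
python3 - <<'E'
from h import *
s=r.sense(); print(s['t'],s['position'].round(4),s['contact_force'].round(1))
for n in('top','scene','wrist'):
    c=r.camera(n)
    for l in (['groove_home','stud_a_mid','stud_b_mid','stud_c_mid'] if n!='wrist' else [])+['leaf_p_tab','leaf_q_tab','leaf_r_tab','rack','driver']:
        print(n,l,[(np.round(d['xyz'],4).tolist(),round(d['confidence'],2),(proj(c,d['xyz'])*1.4).round().tolist()[0]) for d in r.pinpoint(n,l)[:3] if d['confidence']>.4])
save(c['frame'],'w2',1.4)
E
```

```text
8.7 [ 0.5442 -0.2445  0.2006] [0.  0.4 0.4]
top groove_home [([0.5731, 0.1534, 0.0474], 0.67, [315.0, 251.0])]
top stud_a_mid []
top stud_b_mid [([0.623, 0.1454, 0.0541], 0.59, [318.0, 225.0])]
top stud_c_mid [([0.6772, 0.14, 0.0487], 0.65, [321.0, 199.0])]
top leaf_p_tab [([0.4632, -0.2379, 0.0524], 0.55, [512.0, 305.0])]
top leaf_q_tab [([0.4603, -0.2391, 0.0526], 0.72, [513.0, 306.0]), ([0.6215, -0.237, 0.0557], 0.64, [511.0, 225.0])]
top leaf_r_tab [([0.5534, -0.4758, 0.0445], 0.95, [629.0, 259.0]), ([0.2946, -0.2582, 0.0472], 0.64, [523.0, 390.0]), ([0.5392, -0.2478, 0.052], 0.62, [517.0, 267.0])]
top rack [([0.5547, -0.28, -0.0019], 0.62, [527.0, 261.0]), ([0.6251, 0.1455, 0.0548], 0.45, [318.0, 224.0])]
top driver []
scene groove_home [([0.5763, 0.1557, 0.0546], 0.79, [397.0, 362.0])]
scene stud_a_mid [([0.5628, -0.351, 0.012], 0.69, [299.0, 220.0]), ([0.5793, 0.1513, 0.0482], 0.64, [395.0, 363.0])]
scene stud_b_mid [([0.6223, 0.1417, 0.0545], 0.85, [371.0, 367.0])]
scene stud_c_mid [([0.6773, 0.1356, 0.0537], 0.97, [342.0, 376.0])]
scene leaf_p_tab [([0.4604, -0.2464, 0.0505], 0.82, [357.0, 219.0])]
scene leaf_q_tab [([0.6223, -0.2373, 0.0523], 0.95, [292.0, 244.0])]
scene leaf_r_tab [([0.5514, -0.4751, 0.0473], 0.96, [282.0, 178.0]), ([0.2962, -0.2587, 0.0469], 0.85, [417.0, 196.0]), ([0.5407, -0.2515, 0.0508], 0.65, [323.0, 229.0])]
scene rack []
scene driver [([0.5623, -0.3515, 0.0067], 0.52, [299.0, 221.0])]
wrist leaf_p_tab [([0.4616, -0.2432, 0.0556], 0.62, [287.0, 295.0])]
wrist leaf_q_tab [([0.6238, -0.2403, 0.0559], 0.73, [498.0, 259.0])]
wrist leaf_r_tab [([0.5438, -0.2494, 0.0547], 0.75, [395.0, 286.0]), ([0.2951, -0.2616, 0.0501], 0.64, [91.0, 345.0])]
wrist rack []
wrist driver [([0.5564, -0.3528, 0.0081], 0.65, [425.0, 380.0])]
```

View pics/w2.png

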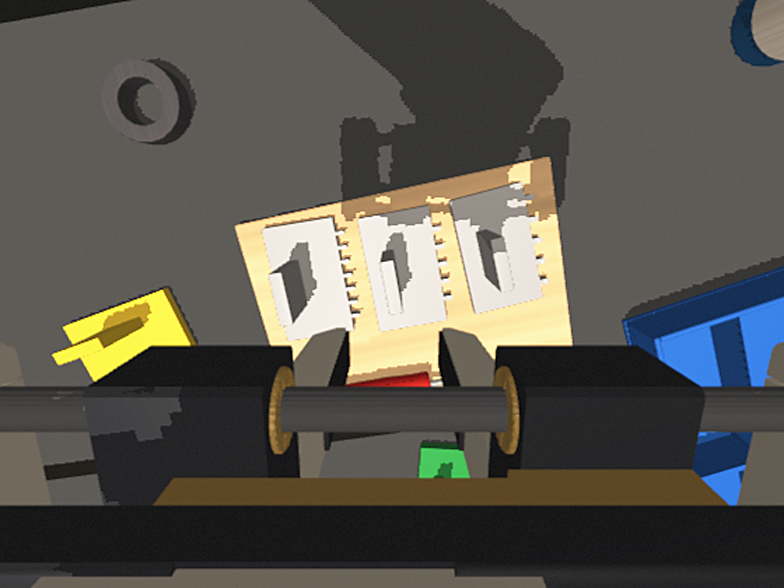

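```bash
python3 - <<'E'
from h import *
c=r.camera('wrist')
def P(u,v,z): return ray(c,(u/1.4,v/1.4),z)[:2]
def yaw(a,b): d=b-a; return round(float(np.arctan2(d[1],d[0])),4)
print('rack edge',yaw(P(237,224,.008),P(550,157,.008)))
print('r leaf back edge', yaw(P(358,218,.018),P(381,331,.018))+np.pi/2, 'mid back', (P(358,218,.018)+P(381,331,.018))/2)
print('p leaf back', yaw(P(263,229,.018),P(291,339,.018))+np.pi/2)
print('q leaf back', yaw(P(450,198,.018),P(474,313,.018))+np.pi/2)
save(c['frame'][120:250,165:405],'w2c',3.3)
E
```

```text
rack edge 0.0539
r leaf back edge 0.032596326794896546 mid back [ 0.52314113 -0.24608411]
p leaf back 0.0289963267948965
q leaf back 0.08959632679489649
```

View pics/w2c.png

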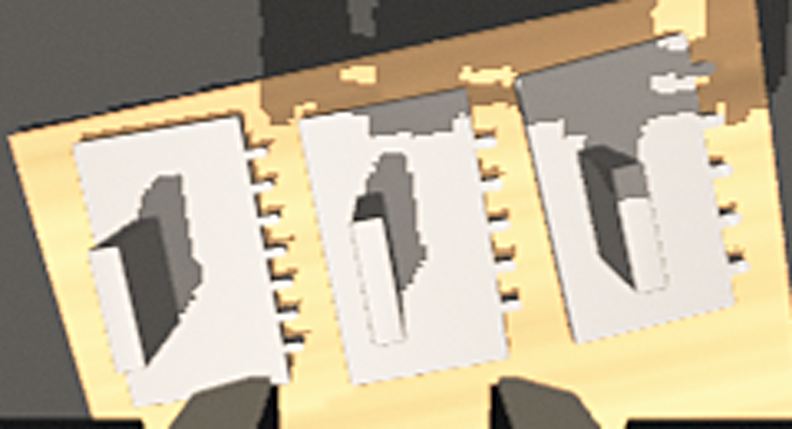

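Request:
drive_tool(
  increments=[
    {"angular": [0,-0.182,0],"translation": [0,0,0],"fingers": 0.4},
    {"angular": [0,-0.182,0],"translation": [0,0,0],"fingers": 0.4},
    {"angular": [0,0,0],"translation": [0.01,0.139,-0.007],"fingers": 0.4},
    {"angular": [0,0,0],"translation": [0,0.139,0],"fingers": 0.4},
    {"angular": [0,0,0],"translation": [0,0.139,0],"fingers": 0.4},
    {"angular": [0,0,0],"translation": [0,0.139,0],"fingers": 0.4},
    {"angular": [0,0,0],"translation": [0,0,0],"fingers": 0.4},
    {"angular": [0,0,0],"translation": [0,0,0],"fingers": 0.4},
  ],
)

```text
t: 10.85
position: [0.5426, -0.2459, 0.034]
eef_rot: [0.51, -0.49, 0.49, -0.51]
contact_force: [-0.0, 0.3, 0.8]
grip_width: 0.402
```

Request:
drive_tool(
  increments=[
    {"angular": [0,0,0],"translation": [0,0,0],"fingers": 0},
    {"angular": [0,0,0],"translation": [0,0,0],"fingers": 0},
    {"angular": [0,0,0],"translation": [0,0,0],"fingers": 0},
    {"angular": [0,0,0],"translation": [0,0,0],"fingers": 0},
    {"angular": [0,0,0],"translation": [0,0,0],"fingers": 0},
    {"angular": [0,0,0],"translation": [0,0,0],"fingers": 0},
  ],
)

```text
t: 11.45
position: [0.5429, -0.2458, 0.035]
eef_rot: [-0.51, 0.49, -0.49, 0.51]
contact_force: [-1.6, 0.8, 6.1]
grip_width: 0.103
```

Request:
drive_tool(
  increments=[
    {"angular": [0,0,0],"translation": [0,-0.129,0],"fingers": 0},
    {"angular": [0,0,0],"translation": [0,-0.129,0],"fingers": 0},
    {"angular": [0,0,0],"translation": [0,-0.129,0],"fingers": 0},
    {"angular": [0,0,0],"translation": [0,-0.129,0],"fingers": 0},
    {"angular": [0,0,0],"translation": [-0.152,0,-0.0087],"fingers": 0},
    {"angular": [0,0,0],"translation": [-0.152,0,-0.0087],"fingers": 0},
    {"angular": [0,0,0],"translation": [-0.152,0,-0.0087],"fingers": 0},
    {"angular": [0,0,0],"translation": [-0.152,0,-0.0087],"fingers": 0},
    {"angular": [0,0,0],"translation": [-0.152,0,-0.0087],"fingers": 0},
    {"angular": [0,0,0],"translation": [-0.152,0,-0.0087],"fingers": 0},
    {"angular": [0,0,0],"translation": [-0.152,0,-0.0087],"fingers": 0},
    {"angular": [0,0,0],"translation": [-0.152,0,-0.0087],"fingers": 0},
    {"angular": [0,0,0],"translation": [-0.152,0,-0.0087],"fingers": 0},
    {"angular": [0,0.182,0],"translation": [0,0,0],"fingers": 0},
    {"angular": [0,0.182,0],"translation": [0,0,0],"fingers": 0},
    {"angular": [0,0,0],"translation": [0,0,0],"fingers": 0},
    {"angular": [0,0,0],"translation": [0,0.15,0],"fingers": 0},
    {"angular": [0,0,0],"translation": [0,0.15,0],"fingers": 0},
    {"angular": [0,0,0],"translation": [0,0,0],"fingers": 0},
    {"angular": [0,0,0],"translation": [0,0,0],"fingers": 0},
  ],
)

```text
t: 13.45
position: [0.5028, 0.163, 0.0986]
eef_rot: [-0.461, 0.536, -0.536, 0.46]
contact_force: [-0.2, 0.8, -1.8]
grip_width: 0.106
```

```bash
python3 - <<'E'
from h import *
s=r.sense(); print(s['t'],s['position'].round(4),s['contact_force'].round(1),s['grip_width'])
c=r.camera('wrist'); M=R.from_quat(s['eef_rot']).as_matrix(); print(M.round(3).tolist())
save(c['frame'][0:300],'w3',1.4)
for l in ['groove_home','stop_face','stud_a_mid','stud_b_mid','stud_c_mid','leaf_r_tab']:
    print(l,[(np.round(d['xyz'],4).tolist(),round(d['confidence'],2),(proj(c,d['xyz'])*1.4).round().tolist()[0]) for d in r.pinpoint('wrist',l)[:2]])
E
```

```text
13.45 [0.5028 0.163  0.0986] [-0.2  0.8 -1.8] 0.10629747491015194
[[-0.15, -0.001, 0.989], [-0.989, -0.001, -0.15], [0.001, -1.0, -0.001]]
groove_home []
stop_face [([0.5859, 0.2237, 0.048], 0.72, [541.0, 174.0]), ([0.63, 0.1458, 0.0476], 0.54, [633.0, 310.0])]
stud_a_mid [([0.5742, 0.1538, 0.0517], 0.91, [530.0, 313.0])]
stud_b_mid [([0.6244, 0.1419, 0.0487], 0.69, [623.0, 319.0]), ([0.6728, 0.1327, 0.0488], 0.29, [714.0, 322.0])]
stud_c_mid [([0.6726, 0.1343, 0.0506], 0.66, [716.0, 320.0])]
leaf_r_tab [([0.5072, 0.1598, 0.1169], 0.62, [408.0, 373.0])]
```

View pics/w3.png

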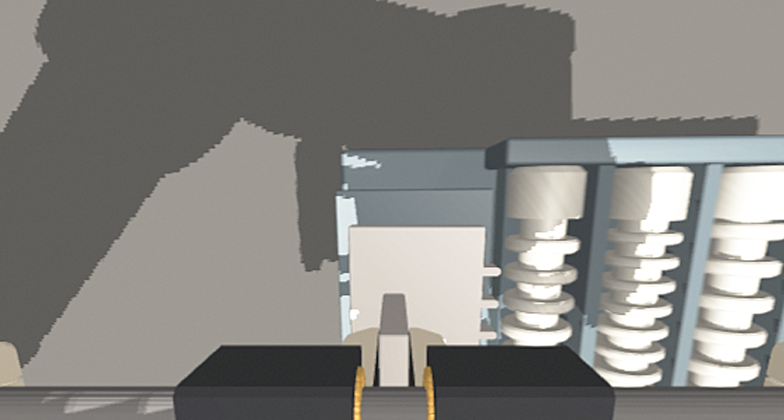

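```bash
python3 - <<'E'
from h import *
c=r.camera('wrist'); s=r.sense(); g=np.array([.149,.989]); x=np.array([.989,-.149])
def P(u,v,z):
    p=ray(c,(u/1.4,v/1.4),z)[:2]-[.577,.152]; return (np.array([p@x,p@g])*1e3).round(1)
T=s['position'][:2]-[.577,.152]; print('tcp',T@x,T@g)
print('leaf +y edge',P(350,227,.0816),P(485,227,.0816),'back edge pts',P(349,230,.0816),P(353,300,.0816))
print('teeth tips',[P(498,v,.0766) for v in(271,303,337)])
print('ridges',[P(541,v,z) for v,z in((245,.068),(273,.068),(302,.068),(331,.068))])
print('plain end edge',P(545,219,.068),'stud end at stop',P(545,167,.068),'stop top edge',P(545,163,.068))
print('stud axis centre',P((511+578)/2,273,.05),'sides',P(506,200,.05),P(585,200,.05))
print('ledge corner',P(345,190,.045))
E
```

```text
tcp -0.07458069810868298 0.0007392671125503159
leaf +y edge [-93.8  50.2] [-34.8  50.1] back edge pts [-94.3  48.9] [-93.3  17.2]
teeth tips [array([-26.7,  29.6]), array([-25.8,  14.3]), array([-24.8,  -2.6])]
ridges [array([-4.8, 40.4]), array([-3.7, 26.9]), array([-2.5, 12.4]), array([-1.3, -2.6])]
plain end edge [-3.9 52.6] stud end at stop [-5.9 75.9] stop top edge [-6.  77.7]
stud axis centre [ 4.7 23.3] sides [-17.9  60.9] [22.  60.8]
ledge corner [-99.5  65.9]
```

Request:
drive_tool(
  increments=[
    {"angular": [0,0,0],"translation": [-0.0033,0.04,0],"fingers": 0},
    {"angular": [0,0,0],"translation": [0,0.04,0],"fingers": 0},
    {"angular": [0,0,0],"translation": [0,0.004,0],"fingers": 0},
    {"angular": [0,0,0],"translation": [0,0,0],"fingers": 0},
  ],
)

```text
t: 14.25
position: [0.5024, 0.1644, 0.0724]
eef_rot: [-0.462, 0.537, -0.536, 0.46]
contact_force: [0.1, -0.5, -3.0]
grip_width: 0.102
```

Request:
drive_tool(
  increments=[
    {"angular": [0,0,0],"translation": [0,0.005,0],"fingers": 0},
    {"angular": [0,0,0],"translation": [0,0.003,0],"fingers": 0},
    {"angular": [0,0,0],"translation": [0,0,0],"fingers": 0},
  ],
)

```text
t: 14.55
position: [0.5028, 0.1644, 0.0719]
eef_rot: [-0.461, 0.537, -0.536, 0.461]
contact_force: [-1.8, -0.0, 5.7]
grip_width: 0.105
```

Request:
drive_tool(
  increments=[
    {"angular": [0,0,0],"translation": [0,0,0.01],"fingers": 0},
    {"angular": [0,0,0],"translation": [0,0,0.01],"fingers": 0},
    {"angular": [0,0,0],"translation": [0,0,0.01],"fingers": 0},
    {"angular": [0,0,0],"translation": [0,0,0],"fingers": 0},
  ],
)

```text
t: 14.95
position: [0.511, 0.1637, 0.0719]
eef_rot: [-0.461, 0.537, -0.536, 0.461]
contact_force: [-3.3, 1.5, 7.4]
grip_width: 0.105
```

Request:
drive_tool(
  increments=[
    {"angular": [0,0,0],"translation": [0,0,0.007],"fingers": 0},
    {"angular": [0,0,0],"translation": [0,0,0.007],"fingers": 0},
    {"angular": [0,0,0],"translation": [0,0,0],"fingers": 0},
  ],
)

```text
t: 15.25
position: [0.514, 0.1633, 0.072]
eef_rot: [-0.462, 0.537, -0.535, 0.46]
contact_force: [-3.4, 0.8, 5.0]
grip_width: 0.104
```

Request:
drive_tool(
  increments=[
    {"angular": [0,0,0],"translation": [0,0,0.006],"fingers": 0},
    {"angular": [0,0,0],"translation": [0,0,0.006],"fingers": 0},
    {"angular": [0,0,0],"translation": [0,0,0],"fingers": 0},
  ],
)

```text
t: 15.55
position: [0.5189, 0.1626, 0.0719]
eef_rot: [-0.461, 0.537, -0.536, 0.461]
contact_force: [-3.3, 1.2, 6.4]
grip_width: 0.106
```

Request:
drive_tool(
  increments=[
    {"angular": [0,0,0],"translation": [0,0,0.006],"fingers": 0},
    {"angular": [0,0,0],"translation": [0,0,0],"fingers": 0},
  ],
)

```text
t: 15.75
position: [0.5196, 0.1625, 0.0719]
eef_rot: [-0.462, 0.537, -0.535, 0.46]
contact_force: [-5.4, 1.4, 9.0]
grip_width: 0.108
```

Request:
drive_tool(
  increments=[
    {"angular": [0,0,0],"translation": [0,0,0.005],"fingers": 0},
    {"angular": [0,0,0],"translation": [0,0,0],"fingers": 0},
  ],
)

```text
t: 15.95
position: [0.5197, 0.1624, 0.072]
eef_rot: [-0.462, 0.538, -0.534, 0.46]
contact_force: [-7.4, 1.5, 11.9]
grip_width: 0.106
```

Request:
drive_tool(
  increments=[
    {"angular": [0,0,0],"translation": [0,0,0.005],"fingers": 0},
    {"angular": [0,0,0],"translation": [0,0,0],"fingers": 0},
  ],
)

```text
t: 16.15
position: [0.5198, 0.1624, 0.0721]
eef_rot: [-0.463, 0.539, -0.533, 0.459]
contact_force: [-10.2, 1.7, 14.4]
grip_width: 0.103
```

```bash
python3 - <<'E'
from h import *
c=r.camera('wrist'); save(c['frame'][110:260,220:480],'w4',3)
E
```

```text
(no output)
```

View pics/w4.png

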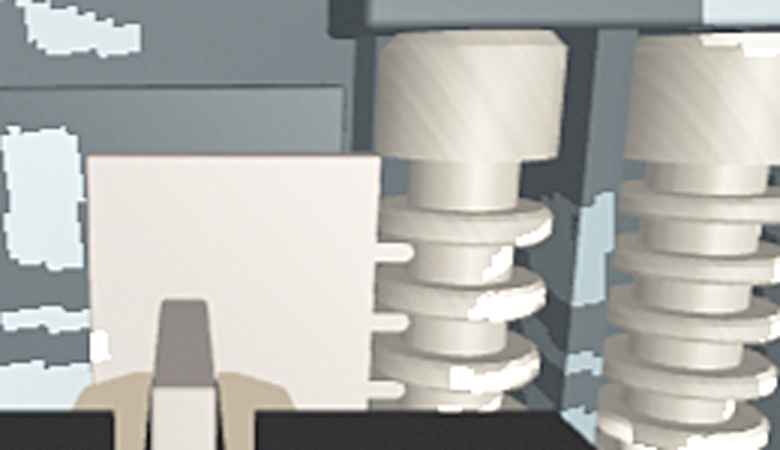

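Request:
drive_tool(
  increments=[
    {"angular": [0,0,0],"translation": [0,-0.008,-0.005],"fingers": 0},
    {"angular": [0,0,0],"translation": [0,0,0],"fingers": 0},
  ],
)

```text
t: 16.4
position: [0.52, 0.162, 0.073]
eef_rot: [-0.463, 0.537, -0.535, 0.46]
contact_force: [-5.3, 1.0, 0.4]
grip_width: 0.104
```

Request:
drive_tool(
  increments=[
    {"angular": [0,0,0],"translation": [0,0,0],"fingers": 0.15},
    {"angular": [0,0,0],"translation": [0,0,0],"fingers": 0.2},
    {"angular": [0,0,0],"translation": [0,0,0],"fingers": 0.3},
    {"angular": [0,0,0],"translation": [0,0,0],"fingers": 0.3},
    {"angular": [0,0,0],"translation": [0,-0.05,0],"fingers": 0.3},
    {"angular": [0,0,0],"translation": [0,-0.1,0],"fingers": 0.3},
    {"angular": [0,0,0],"translation": [0,-0.1,0],"fingers": 0.3},
    {"angular": [0,0,0],"translation": [0,0,0],"fingers": 0.3},
  ],
)

```text
t: 17.2
position: [0.5272, 0.1616, 0.1526]
eef_rot: [0.457, -0.535, 0.538, -0.464]
contact_force: [0.7, -1.2, -0.0]
grip_width: 0.302
```

```bash
python3 - <<'E'
from h import *
s=r.sense(); print(s['t'],s['position'].round(4),s['contact_force'].round(1),s['grip_width'])
for n in('top','scene','wrist'):
    c=r.camera(n)
    for l in ['groove_home','stud_a_mid','leaf_r_tab']:
        print(n,l,[(np.round(d['xyz'],4).tolist(),round(d['confidence'],2)) for d in r.pinpoint(n,l)[:4] if d['confidence']>.3])
save(c['frame'][100:310,180:480],'w5',2.6)
E
```

```text
17.2 [0.5272 0.1616 0.1526] [ 0.7 -1.2 -0. ] 0.30150270005778723
top groove_home [([0.5738, 0.1559, 0.0477], 0.74)]
top stud_a_mid [([0.5767, 0.1497, 0.0504], 0.72)]
top leaf_r_tab [([0.5508, -0.4708, 0.0436], 0.9), ([0.5177, 0.1574, 0.0908], 0.8), ([0.293, -0.2598, 0.0468], 0.61)]
scene groove_home [([0.576, 0.1541, 0.0541], 0.59)]
scene stud_a_mid [([0.5804, 0.1501, 0.0486], 0.61)]
scene leaf_r_tab [([0.5509, -0.4751, 0.0457], 0.84), ([0.5201, 0.1587, 0.0901], 0.68), ([0.5167, 0.1609, 0.0449], 0.54), ([0.2952, -0.2588, 0.0471], 0.47)]
wrist groove_home []
wrist stud_a_mid [([0.577, 0.1532, 0.0491], 0.76)]
wrist leaf_r_tab [([0.5153, 0.1623, 0.0902], 0.87)]
```

View pics/w5.png

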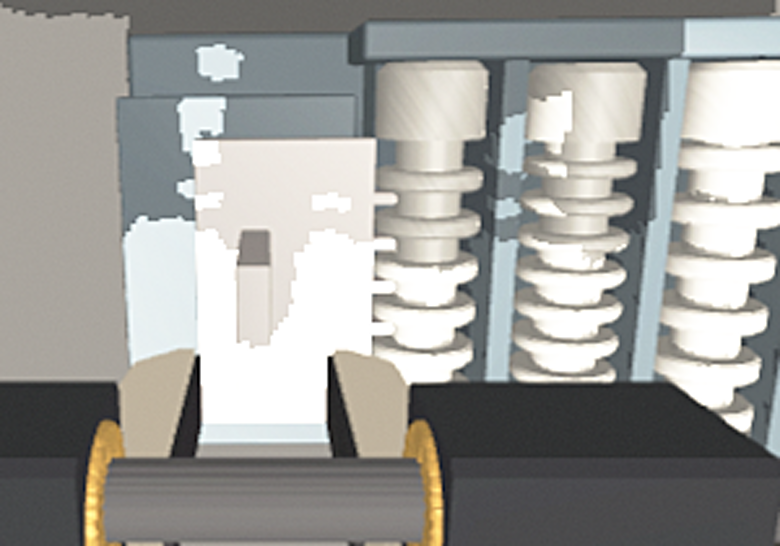

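```bash
python3 - <<'E'
from h import *
g=np.array([.149,.989]); x=np.array([.989,-.149])
c=r.camera('wrist')
def P(u,v,z):
    p=ray(c,(u/2.6+180,v/2.6+100),z)[:2]-[.577,.152]; return (np.array([p@x,p@g])*1e3).round(1)
a,b=P(375,140,.055),P(375,350,.055); print('front edge',a,b); 
e,f=P(194,140,.055),P(200,340,.055); print('back edge',e,f,'rot',(a-b)[0]/(a-b)[1],(e-f)[0]/(e-f)[1])
print('+y edge',a-e)
print('ridge left',P(385,182,.05),P(380,225,.05),P(372,310,.05),' right',P(480,182,.05),P(472,310,.05))
print('plain sides',P(378,100,.05),P(489,100,.05)); print('teeth y',[P(385,v,.05) for v in(200,244,287,328)],'stud end',P(430,64,.066))
im=c['frame']; save(im[130:240,240:380],'w5c',5.5)
E
```

```text
front edge [-18.7  51. ] [-16.3 -21.6]
back edge [-78.1  51.1] [-77.6 -17.8] rot -0.0330578512396694 -0.007256894049346879
+y edge [59.4 -0.1]
ridge left [-14.1  36.6] [-15.3  21.9] [-17.1  -8.5]  right [18.  36.5] [18.1 -8.5]
plain sides [-17.4  63.7] [19.3 63.6]
teeth y [array([-13.9,  30.5]), array([-13.4,  15.2]), array([-12.8,  -0.1]), array([-12.3, -15.1])] stud end [-4.1 74.6]
```

View pics/w5c.png

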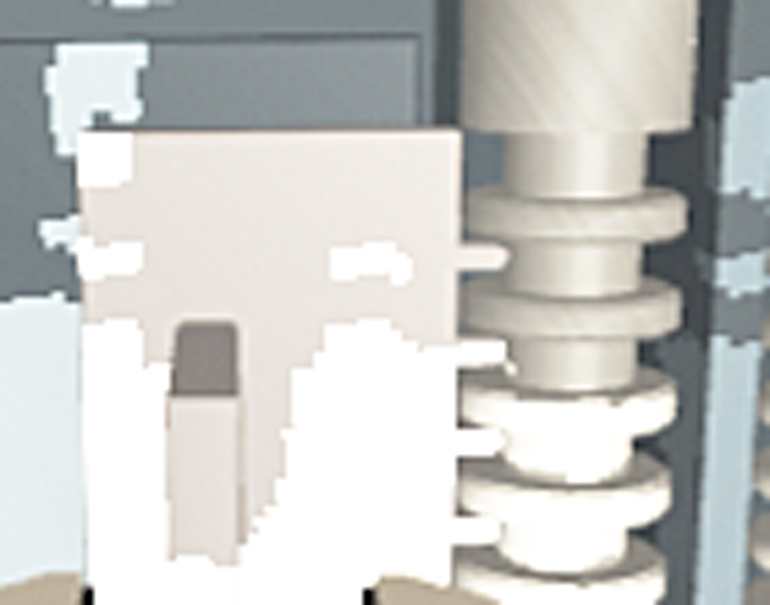

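Request:
drive_tool(
  increments=[
    {"angular": [0,0,0],"translation": [0,-0.1,0],"fingers": 0.3},
    {"angular": [0,0,0],"translation": [0,-0.1,0],"fingers": 0.3},
    {"angular": [0,0,0],"translation": [0,0,0],"fingers": 0.3},
    {"angular": [0,0,0],"translation": [0,0,0],"fingers": 0.3},
  ],
)

```text
t: 18.25
position: [0.5229, 0.1616, 0.2086]
eef_rot: [0.461, -0.536, 0.536, -0.461]
contact_force: [-0.1, 0.9, -0.2]
grip_width: 0.299
```

```bash
python3 -c "
from h import *
print(r.sense()['t'],r.sense()['contact_force']); print(r.close_job())"
```

```text
18.25 [-0.14017801  0.88801246 -0.20777261]
the job is handed in; nothing more can be done
None
```

I pushed the working stud against its stop and left the matching comb leaf meshed in its thread on the ledge. I handed the job in at about 18 s of the 72 s allowed.

- **Stud:** it slid along with up to about 19 N of push. It then stopped moving while the force rose to 28 N, so it was against the stop plate.
- **Leaf choice:** I picked it from the pictures. The working stud's thread spacing measures 15 mm, and the middle leaf on the rack has 15 mm teeth, so I tried that one first. It went fully home, so the other two stayed on the rack untouched, as did the green and yellow look-alikes.
- **Last checks on the leaf:** in the final crop the tooth tips reach the bottom of the thread. The plate edge is within about 1 mm of its fully home position and the middle tooth is within about 1 mm of the home mark. The measured stud end is about 0.4 mm from the stop face, which is within measuring error.
- **Weaker points:** the two plate edges gave different squareness readings, 0.007 and 0.033 rad, both under the 0.06 limit. The arm also sprang about 7 mm in +x when I opened the fingers, so I checked afterwards and the leaf was still fully seated. The trained networks' tab position scattered by about 5 mm between cameras, so I relied on the relative measurements in the wrist picture.

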